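# Load the vial rack and index the slide to the reader

## Task

Set the blue vial rack on the grey carriage of the indexing slide: lower it over the two locating pins, either way round, and keep hold of it until it lies flush on the carriage, then let go. Next pull the red plunger knob up out of its hole, slide the carriage with the rack one hole towards the black reader block, let the pin drop fully home in that next hole, and finish while still gripping the knob there. Leave the dish, bottle and jar where they stand.

Things in the scene. Friction and masses are not known exactly. Their poses are not given: they have to be found in the camera images.
- slide: Fixed indexing slide: aluminium base 170 x 400 x 8 mm on the bench, long side along its y = direction of travel; z up. Origin: on the bench under mid-travel. Turned up to 15 degrees either way. At local x = -85 mm (robot's side) runs a steel index strip, top 22 mm above the bench, with five 11 mm holes at local y = -60, -30, 0, 30, 60 mm.
- carriage (a joint): Position of the carriage along the slide's +y in m: 0 at the middle hole, where it starts (1 mm play), +-0.030 at the neighbouring holes, end stops at +-0.064. Runs with 1 to 2 N of friction, and only while the plunger pin is out of its hole.
- deck: Centre of the flat top of the grey carriage plate (100 mm in x, 150 mm in y; axes as the slide's), 36 mm above the bench. Two steel locating pins stand on it at x = 0, y = +-52 mm: 8 mm thick, 14 mm high, the upper 5 mm tapered. The plunger's lip (44 mm wide) reaches out to x = -106 mm, towards the robot.
- plunger (a joint): Lift of the lock plunger in m: 0 fully home (its 8 mm round-nosed pin then reaches 11 mm into the strip's hole), 0.011 and more clear of the strip, stop at 0.018. A spring pushes it down with about 4 N at 0 and 8 N at the stop. Between holes the pin rides on the strip at 0.011.
- knob: Red plunger knob, upright cylinder 22 mm thick and 38 mm high, with a black band; origin at the centre of its underside, z up; it moves with plunger and carriage. Underside 46 mm above the bench when the plunger is home, over a 24 mm brass boss whose top is 42 mm above the bench. It stands at x = -85 mm, y = 0 from the deck's centre.
- rack: Loose blue vial rack, about 0.2 kg, flat on the bench: plate 80 x 130 x 10 mm (x, y, z), origin at the centre of its underside. Two through holes, 11 mm, at x = 0, y = +-52 mm fit the pins. Upright blue grip in its middle: 12 mm thick (x), 44 mm long (y), top 59 mm above the underside. Four green-capped vials fixed in it, 48 mm high, at x = +-27, y = +-34 mm.
- reader: Black reader block with green window and green dot on top, 50 x 36 x 50 mm, fixed on one end of the slide's base at y = +172 or -172 mm of the slide; which end changes. Origin at the centre of its underside.
- buffer: Grey and white end buffer, 44 x 36 x 34 mm, fixed on the slide's other end. Origin at the centre of its underside.
- dish: Closed petri dish, 84 mm wide, 15 mm high, loose bystander; origin at the centre of its underside.
- bottle: Amber bottle, 60 mm thick, 130 mm high, loose bystander; origin at the centre of its underside.
- jar: Clear jar with green cap, 60 mm thick, 75 mm high, loose bystander; origin at the centre of its underside.

How it is judged (in metres and radians):
On the way, in this order (a step that is already met when the one before it is completed fails the run):
1. the rack is lowered over the pins, flush on the carriage, while still held (x of rack in the frame of deck between -0.003 and 0.003 m and y of rack in the frame of deck between -0.003 and 0.003 m and z of rack in the frame of deck below 0.002 m and angle between the z axis of rack and the z axis of deck, either way round below 0.04 rad and value of joint carriage between -0.004 and 0.004 m and contact force between the fingers and rack above 0.5 N), for 0.1 s.
2. the rack is let go and the plunger is pulled up by its knob at the starting hole (x of rack in the frame of deck between -0.003 and 0.003 m and y of rack in the frame of deck between -0.003 and 0.003 m and z of rack in the frame of deck below 0.002 m and angle between the z axis of rack and the z axis of deck, either way round below 0.04 rad and value of joint carriage between -0.004 and 0.004 m and contact force between the fingers and rack below 0.1 N and contact force between the fingers and knob above 1 N and value of joint plunger above 0.009 m), for 0.05 s.
At the end, for the whole second after the job is handed in: Rack flush over both pins (underside within 2 mm, centred within 3 mm); carriage at the next hole towards the reader (within 3 mm), plunger home (lift under 2 mm); fingers still grip the knob (over 2 N), arm off the rack; dish, bottle, jar upright within 30 mm of their places (x of rack in the frame of deck between -0.003 and 0.003 m and y of rack in the frame of deck between -0.003 and 0.003 m and z of rack in the frame of deck below 0.002 m and angle between the z axis of rack and the z axis of deck, either way round below 0.04 rad and ((y of reader in the frame of slide above 0 m and value of joint carriage between 0.027 and 0.033 m) or (y of reader in the frame of slide below 0 m and value of joint carriage between -0.033 and -0.027 m)) and value of joint plunger below 0.002 m and contact force between the fingers and knob above 2 N and contact force between the arm and rack below 0.1 N and linear speed of rack below 0.02 m/s and distance of each of dish, bottle, jar from where it was at the start of the episode below 0.03 m and angle between each of dish, bottle, jar's own z axis and vertical below 0.3 rad); the arm keeps its last pose, push and grip.
It fails at once if the petri dish is knocked away or over (distance of dish from where it was at the start of the episode above 0.03 m or angle between dish's own z axis and vertical above 0.3 rad).
It fails at once if the amber bottle is knocked away or over (distance of bottle from where it was at the start of the episode above 0.03 m or angle between bottle's own z axis and vertical above 0.3 rad).
It fails at once if the green-capped jar is knocked away or over (distance of jar from where it was at the start of the episode above 0.03 m or angle between jar's own z axis and vertical above 0.3 rad).
It also fails if it takes over 54 s, if anything falls off the work surface, if the arm or the gripper's body presses on something with over 40 N, if the wrist force passes 120 N, or if a joint passes its speed limit or range.

## Robot

A 6-joint arm with a two-finger parallel gripper is mounted at the origin on the work surface. World frame = base frame: x ahead of the robot, y to its left, z up, the work surface at z = 0. Lengths are in m, angles in degrees, forces in N, time in s.
With the tool pointing down it reaches from about 0.35 to 0.725 m from the base axis. Payload 4.3 kg.
Tool frame: the origin (TCP) lies at the centre of the arm's flange, where the gripper is bolted on; the fingertips stand 173 mm ahead of it and the grasp point (between the pads) lies 155 mm ahead of it; z points along the fingers, y is the line along which they close (so a half turn about z gives the same grasp; the last joint's range is limited). The gripper opens to 85 mm and grips with 20 to 120 N. Pads are 22 mm wide; open, the fingers measure 114 mm over their backs; the gripper's body (76 mm by 85 mm) begins 54 mm behind the grasp point. The pads swing forward as they close: fully open they stand 13 mm farther back than shut.
Start: joints at [-78.627, 21.618, 4.641, 73.018, 0, 83.68], TCP at [0.175, -0.548, 0.405] pointing down, gripper open.
Joint ranges: [-156.06, 156.06], [-48.1, 94.91], [-58.44, 69.94], [-101.28, 121.22], [-78.64, 73.56], [-180, 180]. Speed limits (degrees/s): [147.25, 147.25, 180, 180, 180, 180].

## Interface

Orientations are given as a 3x3 rotation matrix whose columns are the frame's x, y, z axes.
In Python, from cell import arm gives the robot as it stands. Calls block until the motion is done:
- arm.goto(position, orientation): joint-space move of the TCP to a pose.
- arm.move_linear(position, rot=None, rate=0.15, force_limit=None): straight line of the TCP; rot=None keeps the orientation; rate is the mean speed in m/s. With force_limit (N) it stops when the force on the tool has changed by that much, and returns True; else False.
- arm.movej(angles): joint-space move.
- arm.grip(opening, grip_force=None): finger opening in m; grip_force is the grip in N (None keeps the last); returns when the fingers have stopped.
- arm.sleep(seconds).
- arm.solve_ik(position, orientation): joint angles nearest the present ones, or None.
- arm.grab_frame(name): name is "side" or "top"; returns a dict with "frame" (384x512x3 uint8, red, green, blue), "fx", "fy", "cx", "cy" (pixels), "k1" (the pictures are not rectified: a ray, as slopes to the right and down, at radius r is drawn at 1 + k1 r^2 times it, then the intrinsics apply), "pose" (4x4, takes a point from camera to world coordinates). Camera axes: x right, y down, z forward; pixel columns grow to the right and rows downward; lengths in m; the calibration is good to about 2 mm. A picture is of the moment at which its call begins. There is no depth.
A pose or a line that the arm cannot do raises arm.IKError and nothing moves.
- arm.sign_off(): hands the job in; it is judged then, once.
Readings, each from a call of its own:
- arm.current_time(): time.
- arm.current_joint_pos(): joint angles.
- arm.current_qd(): joint speeds.
- arm.current_joint_efforts(): joint torques, N m.
- arm.current_tool_pos(): TCP position.
- arm.current_eef_rot(): TCP orientation.
- arm.current_force(): force on the tool from outside, world axes, zero at the start.
- arm.current_ft_torque(): the same for the moment, N m.
- arm.current_grip_width(): finger opening in m.
- arm.current_grip_force(): force on a finger pad.
Only numpy, scipy, OpenCV 4.12 (cv2) and the standard library are available. Lean on these libraries where they do the work, as an engineer would, in place of code of your own. Each camera call takes 0.05 s, during which the arm holds its last target. There are 200 camera calls.

## Working session

There is one attempt and no reset: what is moved stays moved. The work goes in short steps, each a Python script; the robot and the scene stay as the last script left them, time stands still between calls to the robot, and variables do not carry over. Pictures are saved under pics/ and viewed, at most 10 in all, crops included, and the job is handed in when it is done.

```bash
mkdir -p pics
cat > h.py <<'E'
import numpy as np, cv2
def und(f,u,v):
    x,y=(u-f['cx'])/f['fx'],(v-f['cy'])/f['fy']; a,b=x,y
    for _ in range(20):
        s=1+f['k1']*(a*a+b*b); a,b=x/s,y/s
    return np.array([a,b,1.])
def topl(f,u,v,z):
    T=f['pose']; d=T[:3,:3]@und(f,u,v); o=T[:3,3]
    return o+d*(z-o[2])/d[2]
def proj(f,p):
    T=f['pose']; q=T[:3,:3].T@(np.asarray(p)-T[:3,3]); a,b=q[0]/q[2],q[1]/q[2]; s=1+f['k1']*(a*a+b*b)
    return f['cx']+f['fx']*a*s, f['cy']+f['fy']*b*s
E
python3 - <<'E'
from cell import arm
import cv2,pickle
for n in('top','side'):
    f=arm.grab_frame(n); pickle.dump(f,open(n+'.pkl','wb'))
    cv2.imwrite(f'pics/{n}0.png',cv2.resize(f['frame'][:,:,::-1],(800,600),interpolation=cv2.INTER_CUBIC))
    print(n,f['fx'],f['cx'],f['cy'],f['k1'],f['pose'].round(3).tolist())
print(arm.current_time(),arm.current_eef_rot().round(2) if hasattr(arm.current_eef_rot(),'round') else arm.current_eef_rot())
E
```

```text
top 348.28049802797204 259.39765267068407 195.7210488786608 -0.05715920823533089 [[0.004, -0.98, 0.197, 0.451], [-1.0, -0.007, -0.015, 0.034], [0.016, -0.197, -0.98, 0.887], [0.0, 0.0, 0.0, 1.0]]
side 356.0082243901534 258.2700682088643 192.21392951100603 -0.02237305747194716 [[-0.997, -0.053, 0.061, 0.532], [-0.08, 0.622, -0.779, 0.699], [0.003, -0.781, -0.624, 0.592], [0.0, 0.0, 0.0, 1.0]]
0.1 [[ 0.95  0.3  -0.  ]
 [ 0.3  -0.95  0.  ]
 [ 0.   -0.   -1.  ]]
```

View pics/top0.png

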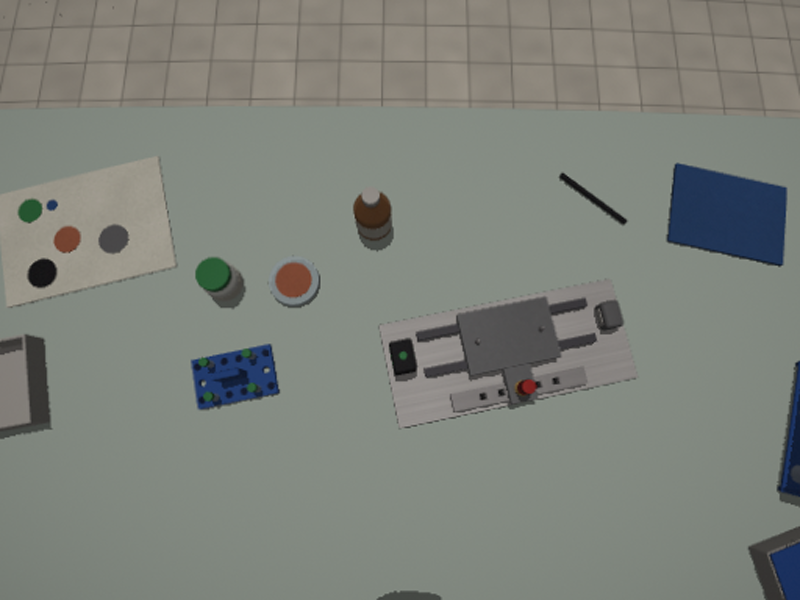

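View pics/side0.png

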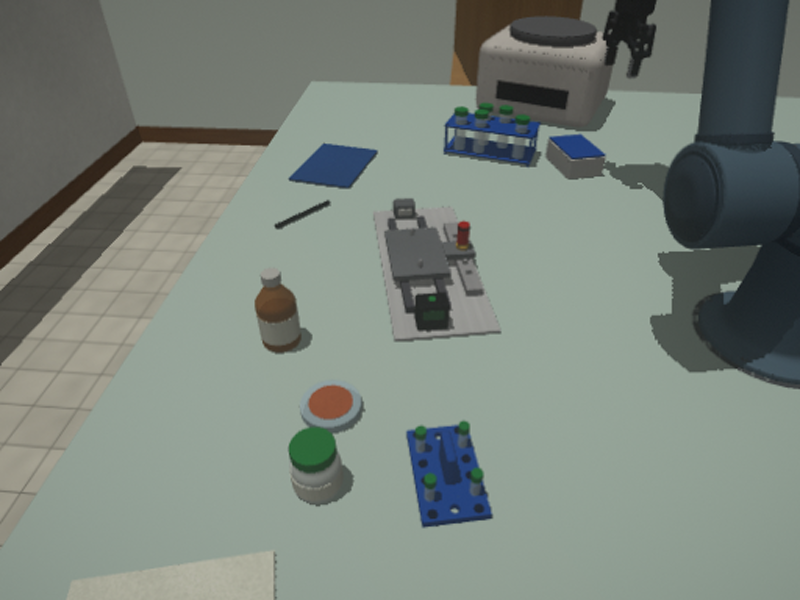

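Run:
```python
import pickle,cv2,numpy as np
def crop(n,c,r,w,h,s=6):
    f=pickle.load(open(n+'.pkl','rb'))['frame'][r:r+h,c:c+w,::-1]
    g=cv2.resize(f,None,fx=s,fy=s,interpolation=cv2.INTER_CUBIC)
    g=np.clip(g.astype(float)*1.8,0,255).astype(np.uint8)
    for i in range(0,w,10): cv2.line(g,(i*s,0),(i*s,6),(0,255,255),1)
    for i in range(0,h,10): cv2.line(g,(0,i*s),(6,i*s),(0,255,255),1)
    return g
# pixel = origin + (crop+.5)/6-.5
cv2.imwrite('pics/cropT.png',np.hstack([crop('top',118,184,66,84),crop('top',290,184,66,84)]))
cv2.imwrite('pics/cropS.png',np.hstack([crop('side',256,266,66,74),crop('side',242,132,66,74)]))
```

```text
(no output)
```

View pics/cropT.png

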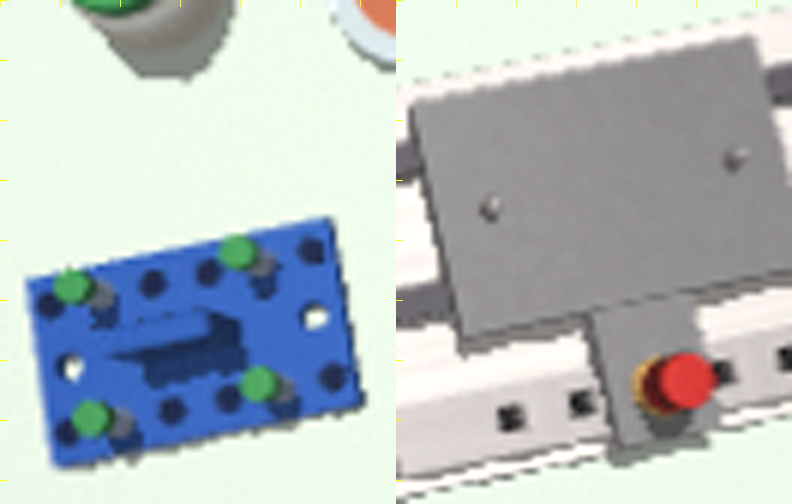

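View pics/cropS.png

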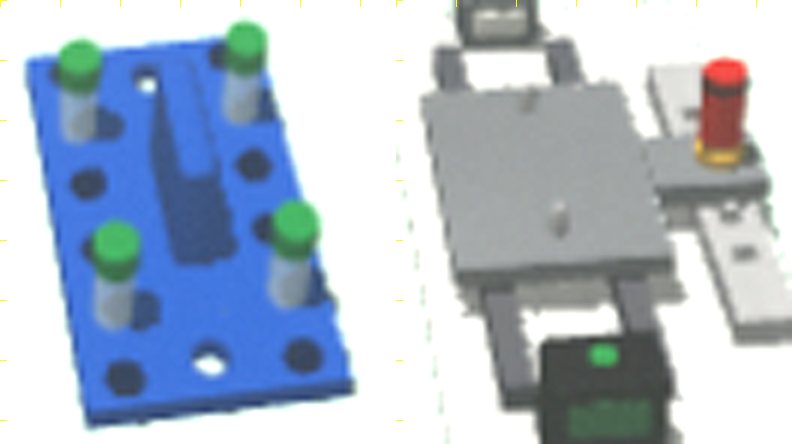

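```bash
cat > fit.py <<'E'
import pickle,numpy as np
from scipy.optimize import least_squares
from h import *
F={n:pickle.load(open(n+'.pkl','rb')) for n in('top','side')}
O={('r','top'):(118,184),('d','top'):(290-66,184),('r','side'):(256,266),('d','side'):(242-66,132)}
R=[('top',40,65,10,27,280),('top',40,-65,0,331,218),('top',-40,-65,0,365,405),('top',-40,65,10,57,467),
('top',0,52,10,72,368),('top',0,-52,10,315,317),
('side',0,52,10,210,357),('side',0,-52,10,147,78),('side',-40,65,10,354,378),('side',40,65,10,87,412),('side',40,-65,10,27,60)]
D=[('top',0,52,43,489,209),('top',0,-52,43,736,157),('top',50,75,36,411,102),('top',50,-75,36,752,36),('top',-50,75,36,464,335),('top',-85,0,84,688,380),
('side',0,52,43,560,220),('side',0,-52,43,528,101),('side',50,75,36,459,273),('side',-50,75,36,672,260),('side',50,-75,36,422,97),('side',-50,-75,36,617,86),('side',-85,0,84,726,70)]
def fit(k,P,x0,cams=('top','side')):
    P=[p for p in P if p[0] in cams]
    def res(q):
        c,s=np.cos(q[2]),np.sin(q[2]); o=[]
        for n,x,y,z,u,v in P:
            x,y,z=x/1e3,y/1e3,z/1e3
            a=proj(F[n],(q[0]+c*x-s*y,q[1]+s*x+c*y,z)); off=O[k,n]
            o+=[a[0]-(off[0]+(u+.5)/6-.5),a[1]-(off[1]+(v+.5)/6-.5)]
        return np.array(o)
    r=least_squares(res,x0,loss='soft_l1'); return r.x,r.fun,res(r.x).reshape(-1,2)
for k,P,x0 in(('r',R,(.5,.25,.1)),('d',D,(.5,-.1,.1))):
    for cams in(('top','side'),('top',),('side',)):
        q,_,e=fit(k,P,x0,cams); print(k,cams,q[:2].round(4),np.degrees(q[2]).round(2),np.hypot(*e.T).round(1))
E
python3 fit.py
python3 - <<'E'
import pickle
from h import *
F=pickle.load(open('top.pkl','rb'))
for n,u,v,z in(('jar',213,273,.075),('dish',294,280,.015),('bottlecap',371,196,.13),('reader',403,356,.05)): print(n,topl(F,(u+.5)/1.5625-.5,(v+.5)/1.5625-.5,z).round(3))
E
```

```text
r ('top', 'side') [0.5108 0.2969] 12.5 [0.4 0.4 0.1 0.9 0.6 0.4 0.5 0.6 0.1 0.  0.7]
r ('top',) [0.5108 0.296 ] 12.65 [0.1 0.6 0.4 0.6 0.3 0.3]
r ('side',) [0.5108 0.2975] 12.39 [0.3 0.4 0.3 0.3 0.5]
d ('top', 'side') [ 0.5763 -0.1417] 11.84 [0.3 0.3 0.8 0.4 1.1 0.4 0.3 0.5 1.  1.3 0.8 1.1 0.1]
d ('top',) [ 0.5765 -0.1424] 11.72 [0.6 0.1 0.5 0.7 0.9 0.1]
d ('side',) [ 0.5759 -0.139 ] 12.05 [0.5 0.2 0.7 1.1 0.4 0.7 0.4]
jar [0.664 0.32  0.075]
dish [0.669 0.206 0.015]
bottlecap [0.769 0.075 0.13 ]
reader [0.541 0.025 0.05 ]
```

```bash
cat >> h.py <<'E'
def rot(deg):  # tool down, closing axis y at heading deg
    a=np.radians(deg); c,s=np.cos(a),np.sin(a)
    return np.array([[-s,c,0],[c,s,0],[0,0,-1.]]).copy() if False else np.column_stack([np.cross([c,s,0],[0,0,-1]),[c,s,0],[0,0,-1]])
RK=(.5108,.2967,12.5); DK=(.5763,-.1417,11.84)
E
python3 - <<'E'
from cell import arm
from h import *
for s in(0,180):
    for n,p,z,a in(('rack',RK,.2,RK[2]),('deck',DK,.24,DK[2]),('deckhi',DK,.36,DK[2]),('knob',(.493,-.159),.23,DK[2]+90)):
        print(s,n,arm.solve_ik([p[0],p[1],z],rot(a+s)))
E
```

```text
0 rack [ 23.99881568  31.22791055 -12.053072    46.71901744   0.
 101.49881568]
0 deck [-19.93671096  29.21105085  -8.7909909   51.99795824   0.
  58.22328904]
0 deckhi [-19.93671096  24.60941547   2.50368855  67.89427308   0.
  58.22328904]
0 knob [-24.89435449  22.21826087 -21.96592578  45.81581335   0.
 -36.73435449]
180 rack [ 23.99881568  31.22791055 -12.053072    46.71901744   0.
 -78.50118432]
180 deck [ -19.93671096   29.21105085   -8.7909909    51.99795824    0.
 -121.77671096]
180 deckhi [ -19.93671096   24.60941547    2.50368855   67.89427308    0.
 -121.77671096]
180 knob [-24.89435449  22.21826087 -21.96592578  45.81581335   0.
 143.26564551]
```

Run:
```python
from cell import arm
from h import *
import pickle
x,y,a=RK
arm.goto([x,y,.34],rot(a))
arm.grip(.045,40)
print(arm.move_linear([x,y,.043+.155],rate=.12,force_limit=10))
arm.grip(0,40)
print(arm.current_grip_width(),arm.current_grip_force(),arm.current_tool_pos(),arm.current_force())
arm.move_linear([x,y,.34],rate=.15)
print(arm.current_grip_width(),arm.current_force())
x,y,a=DK
arm.goto([x,y,.34],rot(a))
arm.move_linear([x,y,.043+.155+.036+.030],rate=.12,force_limit=10)
print(arm.current_grip_width(),arm.current_force(),arm.current_tool_pos(),arm.current_time())
ims=[]
for n,c,r in(('top',288,170),('side',240,120)):
    f=arm.grab_frame(n); pickle.dump(f,open(n+'1.pkl','wb'))
    g=cv2.resize(f['frame'][r:r+96,c:c+66,::-1],None,fx=6,fy=6,interpolation=cv2.INTER_CUBIC)
    ims.append(np.clip(g*1.8,0,255).astype(np.uint8))
cv2.imwrite('pics/hold.png',np.hstack(ims))
```

```text
False
0.011912015278061145 39.96611952781677 [0.51109251 0.29685239 0.19865166] [-0.83844905 -0.47502876  3.64605798]
0.011562254965846295 [-0.55668677  0.21330671 -3.08763277]
0.011583794624292165 [ 0.27765806 -0.2012413  -1.86613152] [ 0.57673074 -0.14155345  0.26468292] 8.9917
```

View pics/hold.png

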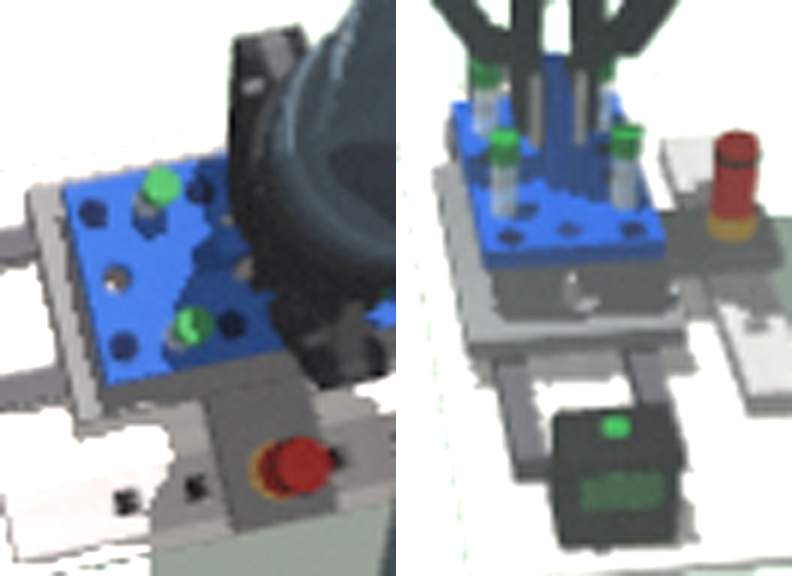

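```bash
cat > fit2.py <<'E'
import fit,pickle,numpy as np
fit.F={n:pickle.load(open(n+'1.pkl','rb')) for n in('top','side')}
fit.O.update({('h','top'):(288,170),('h','side'):(240-66,120)})
z=76
H=[('top',40,65,z,65,187),('top',-40,65,z,105,384),('top',0,52,z,117,276),
('side',0,52,z,568,229),('side',40,65,z,488,252),('side',-40,65,z,664,243),('side',40,-65,z,453,103)]
D2=[('top',50,75,36,26,188),('top',-50,75,36,77,418),('top',-85,0,84,302,465),('side',-85,0,84,736,141),('side',50,75,36,470,340),('side',-50,75,36,683,328)]
fit.O.update({('k','top'):(288,170),('k','side'):(240-66,120)})
for k,P in(('h',H),('k',D2)):
  for c in(('top','side'),('top',),('side',)):
    q,_,e=fit.fit(k,P,(.57,-.14,.2),c); print(k,c,q[:2].round(4),np.degrees(q[2]).round(2),e.round(1).tolist())
E
python3 fit2.py | grep -v "^[rd]"
```

```text
h ('top', 'side') [ 0.5767 -0.1413] 11.27 [[-0.3, -0.2], [0.3, 0.0], [-0.0, 0.3], [0.3, 0.2], [-0.9, 0.0], [0.1, -0.4], [0.1, -0.1]]
h ('top',) [ 0.576  -0.1416] 10.53 [[-0.1, -0.3], [0.1, 0.0], [0.0, 0.3]]
h ('side',) [ 0.5767 -0.1411] 11.58 [[0.4, 0.2], [-0.8, 0.1], [0.2, -0.4], [0.0, -0.0]]
k ('top', 'side') [ 0.5767 -0.1425] 11.43 [[-0.2, -0.5], [-0.0, 0.7], [0.1, -0.1], [0.2, 0.0], [-1.1, 0.1], [0.6, -0.4]]
k ('top',) [ 0.5767 -0.1427] 11.24 [[-0.1, -0.6], [-0.0, 0.6], [0.1, -0.0]]
k ('side',) [ 0.5769 -0.1418] 11.87 [[0.1, 0.0], [-0.9, 0.3], [0.7, -0.4]]
```

Run:
```python
from cell import arm
from h import *
print(arm.move_linear([.5765,-.1420,.264],rate=.03))
f0=np.array(arm.current_force())
hit=arm.move_linear([.5765,-.1420,.155+.043+.0405],rate=.03,force_limit=6)
arm.sleep(.2)
print(hit,arm.current_tool_pos(),np.array(arm.current_force())-f0,arm.current_ft_torque(),arm.current_time())
```

```text
False
False [ 0.57662976 -0.14204175  0.23876783] [ 0.22451754 -1.70467538  0.86916836] [0.01267855 0.03180742 0.03342059] 10.5417
```

Run:
```python
from cell import arm
from h import *
f0=np.array(arm.current_force())
hit=arm.move_linear([.5765,-.1424,.2325],rate=.02,force_limit=8)
arm.sleep(.4)
print(hit,arm.current_tool_pos(),np.array(arm.current_force())-f0,arm.current_grip_width(),arm.current_time())
f=arm.grab_frame('side')
g=cv2.resize(f['frame'][120:216,240:340,::-1],None,fx=6,fy=6,interpolation=cv2.INTER_CUBIC)
cv2.imwrite('pics/seat.png',np.clip(g*1.8,0,255).astype(np.uint8))
```

```text
True [ 0.57685531 -0.14254824  0.23463059] [-0.04878483 -0.33128332  8.75588087] 0.01127585743590801 11.2333
```

View pics/seat.png

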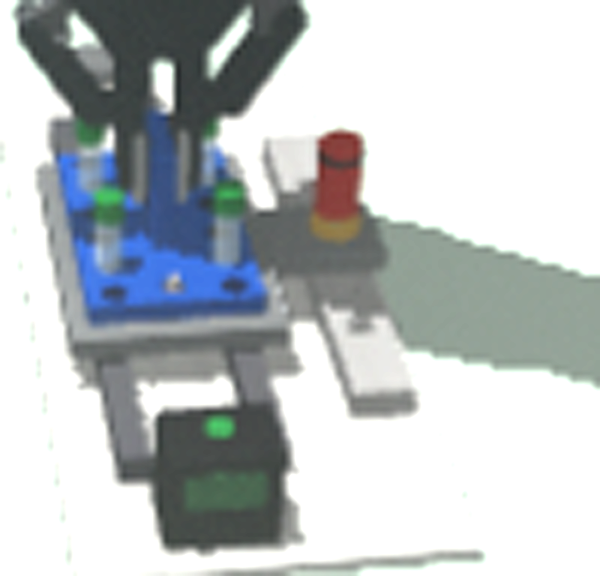

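Run:
```python
from cell import arm
from h import *
arm.grip(.045); arm.sleep(.2)
p=arm.current_tool_pos(); arm.move_linear([p[0],p[1],.36],rate=.15)
a=11.8; c,s=np.cos(np.radians(a)),np.sin(np.radians(a))
k=np.array([.5766-.085*c,-.1420-.085*s])
arm.goto([*k,.34],rot(a+90))
arm.grip(.06,60)
print(arm.move_linear([*k,.068+.155],rate=.12,force_limit=10))
f0=np.array(arm.current_force())
arm.grip(0,60)
print(k,arm.current_tool_pos(),arm.current_grip_width(),arm.current_grip_force(),f0,np.array(arm.current_force()),arm.current_time())
import pickle
ims=[]
for n,cc,r in(('top',288,170),('side',240,120)):
    f=arm.grab_frame(n)
    g=cv2.resize(f['frame'][r:r+96,cc:cc+66,::-1],None,fx=6,fy=6,interpolation=cv2.INTER_CUBIC)
    ims.append(np.clip(g*1.8,0,255).astype(np.uint8))
cv2.imwrite('pics/knob.png',np.hstack(ims))
```

```text
False
[ 0.49339627 -0.15938216] [ 0.49364166 -0.15959797  0.22369486] 0.020324999181290385 58.461264967918396 [-0.3954702  -0.18506401  0.28730006] [-1.35844975 -1.00241911  4.94477084] 16.2167
```

View pics/knob.png

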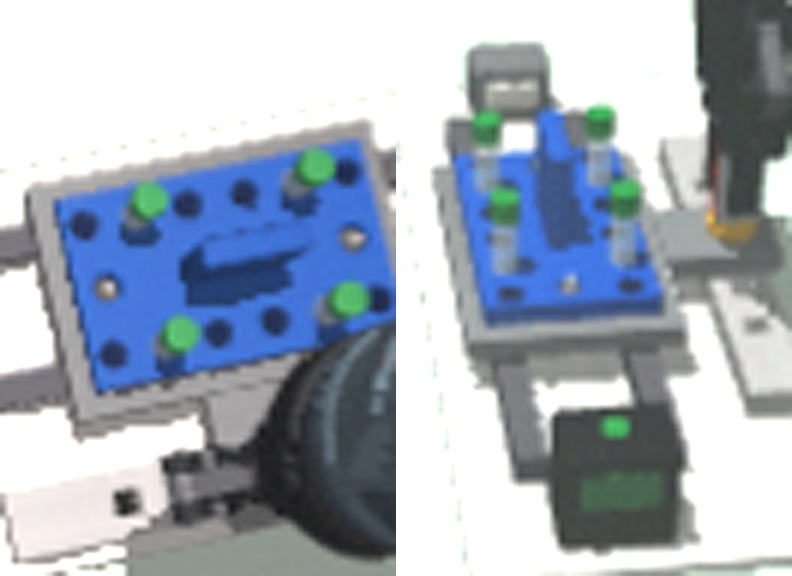

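The rack is seated with both pins showing through its holes, at (107,288) and (353,237) in the top tile, and the knob is gripped. Next I pull up the plunger.

Run:
```python
from cell import arm
from h import *
p=np.array(arm.current_tool_pos()); F=lambda:np.array(arm.current_force()).round(1)
x,y=.4934,-.1594
for dz in(.007,.0145):
    arm.move_linear([x,y,.223+dz],rate=.03); arm.sleep(.15)
    print(dz,np.array(arm.current_tool_pos())-p,F(),arm.current_grip_width(),arm.current_time())
```

```text
0.007 [2.37744961e-05 1.82371048e-04 6.12907650e-03] [ 4.2 -0.7 -6.4] 0.02028448494581795 16.85
0.0145 [-4.10025509e-05  2.95315536e-04  1.35772862e-02] [ 5.4 -0.3 -7.7] 0.02059612476520166 17.4
```

Run:
```python
from cell import arm
from h import *
F=lambda:np.array(arm.current_force()).round(1)
a=np.radians(11.8); u=np.array([-np.sin(a),np.cos(a)])
q=np.array([.4934,-.1594])+.030*u
print(arm.move_linear([*q,.2375],rate=.03)); arm.sleep(.2)
print(arm.current_tool_pos(),F())
hit=arm.move_linear([*q,.223],rate=.02,force_limit=9); arm.sleep(.3)
print(hit,arm.current_tool_pos(),F(),arm.current_grip_width(),arm.current_time())
```

```text
False
[ 0.4874768  -0.12993687  0.23727523] [ 5.3  0.4 -6.8]
True [ 0.48742574 -0.12994037  0.22372405] [-0.7 -0.4  5. ] 0.020104999807341515 19.7333
```

Run:
```python
from cell import arm
from h import *
ims=[]
for n,cc,r in(('top',268,170),('side',240,120)):
    f=arm.grab_frame(n)
    g=cv2.resize(f['frame'][r:r+96,cc:cc+66,::-1],None,fx=6,fy=6,interpolation=cv2.INTER_CUBIC)
    ims.append(np.clip(g*1.8,0,255).astype(np.uint8))
cv2.imwrite('pics/end.png',np.hstack(ims)); print(arm.current_grip_force(),arm.current_force())
```

```text
60.182570815086365 [-0.67675037  0.15116726  4.46893089]
```

View pics/end.png

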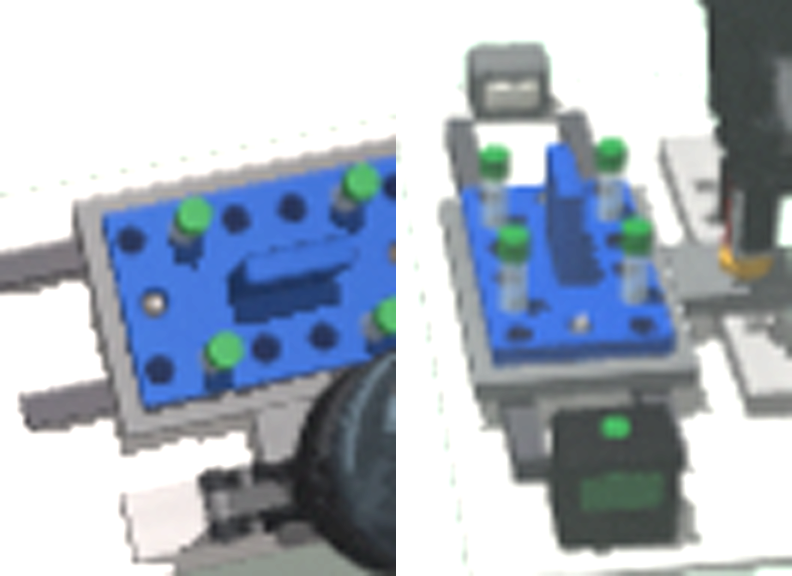

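The carriage now sits one hole nearer the reader. The rack is flush, with a pin showing at (154,303) in the top tile, and the knob is back at its home height and still gripped.

```bash
python3 -c "
from cell import arm
print(arm.sign_off())"
```

```text
the job is handed in; nothing more can be done
None
```

I handed the job in at about 20 s: the rack is flush on both pins, the carriage is one hole nearer the reader with the plunger home, and the knob is still gripped; the judge gave no verdict.

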